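Nip up the gear unit's filler plug with a T-handled hex key

TASK

The filler plug on top of the gear unit is still a part turn loose. Take the thick T-handled hex key from the stand, feel it into the hex socket sunk in the filler boss by turning it under light pressure until it drops fully in (don't force it: keep the push under 40 N), and only then turn the plug clockwise until it stops fully home. Put the key back upright in its free hole in the stand, let go, and leave the other things where they are.

Things in the scene. Friction and masses are not known exactly. Their poses are not given: they have to be found in the camera images.
- key: the thicker of two T-handled hex keys: straight steel hexagonal shaft 17 mm across flats, 105 mm long, under a black crossbar 100 x 18 x 24 mm (long, thick, tall); 0.2 to 0.42 kg. Origin: centre of the shaft's lower end (tip); z up the shaft; x along the crossbar; one pair of flats faces x. Starts upright in either hole of the stand, tip on the hole's floor
- key_bar (a point): the middle of that key's crossbar, 117 mm above the tip: the place to grip, across its 18 mm thickness (local y)
- thin_key: bystander: a thinner T-handled key, 12 mm across flats, crossbar 76 x 16 x 22 mm, upright in the other hole of the stand; axes as for key
- stand: fixed wooden block 100 x 190 x 55 mm (x, y, z), origin at the centre of its underside; two round holes 24 mm wide, 45 mm deep (floor 10 mm above the bench), chamfered 2 mm, at y = -45 and +45 mm. The crossbars stand roughly along its x
- stand_hole0 (a point): centre of the mouth of the stand's hole at its y = -45 mm, on its top face (z = 55 mm)
- stand_hole1 (a point): centre of the mouth of the stand's hole at its y = +45 mm, on its top face
- gear_unit: fixed grey gear unit, housing 150 x 130 x 114 mm (x, y, z), feet 190 x 150 mm; blue finned motor, top at 136 mm, on its +y side out to y = 272 mm, terminal box out to x = 95 mm; output shaft on its -y side. Origin: centre of its underside. On top at x = y = 0 a round filler boss, 53 mm outside, 37 mm inside, z = 114 to 146 mm
- boss_mouth (a point): centre of the filler boss's open top, z up, 146 mm above the bench. The plug's face lies 12 mm below. A key not in line with the socket rests on the countersink, its tip 15 to 16 mm below this point; dropped fully in, its tip is 26 mm below. A key slightly out of line can wedge partway in and drag the plug round: lift it clear, turn it a little and try again
- plug (a joint): turn of the plug, rad, growing clockwise seen from above; starts between 0.2 and 0.7, meets its seat (hard stop) at 1.2 = fully home. It tells nothing of the socket's angle. Thread friction about 0.12 N m; at the stop the torque climbs past 0.25 N m, and at about 0.4 N m the key slips round in the socket. The plug stays where it is left and does not rise or sink
- spanner: bystander: steel open-ended spanner, 160 mm long, lying on the bench
- parts_bin: bystander: small open red plastic bin, 120 x 85 x 55 mm
- oil_bottle: bystander: grey plastic bottle, 64 mm wide, 150 mm tall
- plug_face (a point): centre of the steel plug's face (34 mm wide), z up; fixed, does not turn with the plug. In the face: a 45 degree countersink 26 mm wide, 4 mm deep, then a hexagonal socket 18 mm across flats, floor 14 mm below the face. The socket's angle is unknown and differs every time (repeats each 60 degrees); the key enters only within about 6 degrees of it and half a millimetre of its centre

How it is judged:
On the way, in this order (a step that is already met when the one before it is completed fails the run):
1. the key has dropped fully into the plug's socket (tip more than 22 mm below the boss mouth, within 4 mm of its centre) (z of key in the frame of boss_mouth below -0.022 m and horizontal distance between key and boss_mouth below 0.004 m), for 0.2 s.
2. the plug is turned home (joint above 1.13) with the key in it (value of joint plug above 1.13 rad and z of key in the frame of boss_mouth below -0.018 m), for 0.2 s.
At the end, for the whole second after the job is handed in: the plug is home (joint above 1.13 of 1.2), the key stands at rest and let go in a hole of the stand (tip within 8 mm of the hole's axis and within 6 mm of its floor, tilted less than 0.17 rad), and the thin key (20 mm), spanner, bin and bottle (30 mm) are where they were (value of joint plug above 1.13 rad and (horizontal distance between key and stand_hole0 below 0.008 m or horizontal distance between key and stand_hole1 below 0.008 m) and z of key in the frame of stand below 0.016 m and angle between key's own z axis and vertical below 0.17 rad and linear speed of key below 0.02 m/s and angular speed of key below 0.1 rad/s and distance of thin_key from where it was at the start of the episode below 0.02 m and distance of each of spanner, parts_bin, oil_bottle from where it was at the start of the episode below 0.03 m); the robot touches nothing.
It fails at once if the key pressed on the plug with more than 40 N before it had begun to drop in (tip less than 17.5 mm below the boss mouth) (contact force between key and plug above 40 N and z of key in the frame of boss_mouth above -0.0175 m).
It fails at once if the key was forced: contact forces between key and plug adding up to more than 150 N (contact force between key and plug above 150 N).
It fails at once if the key pressed on the gear unit with more than 40 N (contact force between key and gear_unit above 40 N).
It fails at once if a bystander shifted (thin key 20 mm; spanner, bin, bottle 30 mm) (distance of thin_key from where it was at the start of the episode above 0.02 m or distance of any of spanner, parts_bin, oil_bottle from where it was at the start of the episode above 0.03 m).
It also fails if it takes over 72 s, if anything falls off the work surface, if the arm or the gripper's body presses on something with over 40 N, if the wrist force passes 120 N, or if a joint passes its speed limit or range.

ROBOT

A 6-joint arm with a two-finger parallel gripper is mounted at the origin on the work surface. World frame = base frame: x ahead of the robot, y to its left, z up, the work surface at z = 0. Lengths are in m, angles in rad, forces in N, time in s.
With the tool pointing down it reaches from about 0.275 to 0.775 m from the base axis. Payload 14.6 kg.
Tool frame: the origin (TCP) lies midway between the tips of the shut fingers; the grasp point (between the pads) lies 19 mm behind it; z points along the fingers, y is the line along which they close (so a half turn about z gives the same grasp; the last joint's range is limited). The gripper opens to 85 mm and grips with 20 to 120 N. Pads are 22 mm wide; open, the fingers measure 114 mm over their backs; the gripper's body (76 mm by 85 mm) begins 54 mm behind the grasp point. The pads swing forward as they close: fully open they stand 13 mm farther back than shut.
Start: joints at [-0.155, 0.263, -0.048, 1.259, 0, 1.415], TCP at [0.525, -0, 0.231] pointing down, gripper open.
Joint ranges: [-2.65, 2.65], [-0.89, 1.7], [-1.18, 1.37], [-2.13, 2.11], [-1.35, 1.29], [-3.14, 3.14]. Speed limits (rad/s): [1.89, 1.89, 2.57, 2.79, 3.14, 3.14].

INTERFACE

Orientations are given as a 3x3 rotation matrix whose columns are the frame's x, y, z axes.
In Python, from bench import robot gives the robot as it stands.
- The arm moves only by the tool drive_tool, never from a script. Its argument "increments" is a list that holds one entry, the list of rows, each a list of 4 numbers: the shift along the world's x, y, z in units of 30 mm (1.0 is 30 mm), then the turn about the world's z in degrees. A call has 1 to 8 rows; each row is the pose to reach, as a shift and turn from the pose commanded when the call began; what a row does not reach only later rows make up. A row lasts 1/12 s, in which the tool goes at most 41.7 mm and 7.16 degrees, less where a joint would pass 70% of its speed; a pose out of reach is approached as far as the arm can. A call with a gripper value outside its range is refused whole. "hand" is the closure, from 0 (fully open) to 1 (shut), set as the call begins (left out, the last holds). The fingers move at their own pace and stop on an object; "newtons" is the grip in N (left out, the last holds). Time passes only in rows, so rows that repeat a pose let the fingers close. It gives the time, the measured TCP pose, the force, the opening and the grip force at its end, in the units of the state.
- robot.observe(): the state, without advancing time (a new reading comes with each control period).
- robot.capture(name): name is "scene" or "side" or "wrist"; returns (picture, depth): 420x560x3 uint8, red, green, blue; 420x560 float32, m along the optical axis (not along the pixel's ray), 0 where there is no reading.
- robot.camera_params(name): a dict with "vfov" (degrees; the focal length in pixels is half the picture's height over the tangent of half this angle, whatever the lens; pixels are square), "cx", "cy" (the principal point, pixels), "k1" (the pictures are not rectified: a ray, as slopes to the right and down, at radius r is drawn at 1 + k1 r^2 times it, then the intrinsics apply), "R" (3x3) and "t" (3): a world point X has camera coordinates R X + t; the wrist camera has in their place "mount" (4x4, takes a point from camera to tool coordinates, whose origin is the TCP and whose axes are the flange's). Camera axes: x right, y down, z forward; pixel columns grow to the right and rows downward; lengths in m; the calibration is good to about 2 mm. A picture is of the moment at which its call begins: read the wrist's pose just before it. camera_params takes no time and is no camera call.
- robot.job_done(): hands the job in; it is judged then, once.
The state is a dict: "t": time; "q": joint angles; "dq": joint speeds; "joint_torque": joint torques, N m; "tool_pos": TCP position; "tool_rot": TCP orientation; "wrist_force": force on the tool from outside, world axes, zero at the start; "wrist_torque": the same for the moment, N m; "finger_gap": finger opening in m; "gripper_force": force on a finger pad.
Only numpy, scipy, OpenCV 4.12 (cv2) and the standard library are available. Lean on these libraries where they do the work, as an engineer would, in place of code of your own. Each camera call takes 0.05 s, during which the arm holds its last target. There are 200 camera calls.

## Working session

There is one attempt and no reset: what is moved stays moved. The work goes in short steps, Python scripts to look and compute and a tool call to move; the robot and the scene stay as the last step left them, time stands still between calls to the robot, and variables do not carry over. Pictures are saved under pics/ and viewed, at most 10 in all, crops included, and the job is handed in when it is done.

Besides the shell and the picture viewer there is one more tool, called after "Emit:" by a JSON object that holds its "name" and its "arguments". drive_tool: Moves the arm, as the interface text tells. Its arguments: {"type":"object","properties":{"increments":{"type":"array","items":{"type":"array","items":{"type":"array","items":{"type":"number"}}}},"hand":{"type":"number"},"newtons":{"type":"number"}},"required":["increments"]}

```bash
ls; mkdir -p pics
cat > h.py <<'E'
import numpy as np, cv2
from bench import robot
def K(p):
    f=210/np.tan(np.radians(p["vfov"])/2); return f
def pose(name,p,s=None):
    if "R" in p: R=np.array(p["R"]);t=np.array(p["t"]); return R.T,-R.T@t
    s=s or robot.observe(); M=np.array(p["mount"]); Rt=np.array(s["tool_rot"])
    return Rt@M[:3,:3], Rt@M[:3,3]+np.array(s["tool_pos"])
def slopes(p,u,v):
    f=K(p); x=(np.asarray(u,float)-p["cx"])/f; y=(np.asarray(v,float)-p["cy"])/f
    a,b=x.copy(),y.copy()
    for _ in range(20):
        k=1+p["k1"]*(a*a+b*b); a=x/k;b=y/k
    return a,b
def cloud(p,d,P):
    v,u=np.mgrid[:420,:560]; a,b=slopes(p,u,v)
    X=np.stack([a*d,b*d,d],-1)@P[0].T+P[1]; X[d==0]=np.nan; return X
def onplane(p,P,u,v,z):
    a,b=slopes(p,u,v); r=np.stack([a,b,np.ones_like(a)],-1)@P[0].T
    return P[1]+r*((z-P[1][2])/r[...,2])[...,None]
def snap(n):
    s=robot.observe(); im,d=robot.capture(n); p=robot.camera_params(n); return im,d,p,pose(n,p,s)
E
python3 - <<'E'
from h import *
ims=[]
for n in["scene","side","wrist"]:
    im,d,p,P=snap(n); np.savez(f"{n}0.npz",im=im,d=d); ims.append(im); print(n,p,P[1])
cv2.imwrite("pics/a.png",cv2.cvtColor(cv2.resize(np.vstack([np.hstack(ims[:2]),np.hstack([ims[2],ims[2]*0])]),(800,600)),cv2.COLOR_RGB2BGR))
E
```

```text
pics
scene {'vfov': 51.570117772112425, 'cx': 279.2891452858695, 'cy': 213.75115357335906, 'k1': -0.12454766755372576, 'R': array([[-0.87279789,  0.48808011, -0.00128285],
       [ 0.37348366,  0.66617675, -0.64553737],
       [-0.31421935, -0.56390278, -0.7637276 ]]), 't': array([ 0.56651587, -0.05873844,  1.18866401])} [0.88989293 0.432916   0.87062441]
side {'vfov': 57.63013959079343, 'cx': 284.84381238372094, 'cy': 207.11307870331137, 'k1': 0.002973468997527402, 'R': array([[ 0.6982007 , -0.71572333, -0.01599664],
       [-0.38107175, -0.35264047, -0.8546514 ],
       [ 0.60605289,  0.60281407, -0.51895577]]), 't': array([-0.50423082,  0.28069023,  0.55371247])} [ 0.12343838 -0.5956927   0.51917858]
wrist {'vfov': 70.31966722608122, 'cx': 276.8962390535716, 'cy': 208.33562994280106, 'k1': -0.06144914806275147, 'mount': array([[-1.50621003e-03, -9.65466658e-01, -2.60522290e-01,
         6.52213516e-02],
       [ 9.99998807e-01, -1.36480358e-03, -7.23684272e-04,
         1.81965638e-04],
       [ 3.43131283e-04, -2.60523069e-01,  9.65467562e-01,
        -1.42313238e-01],
       [ 0.00000000e+00,  0.00000000e+00,  0.00000000e+00,
         1.00000000e+00]])} [0.52507521 0.06522082 0.37319166]
```

View pics/a.png

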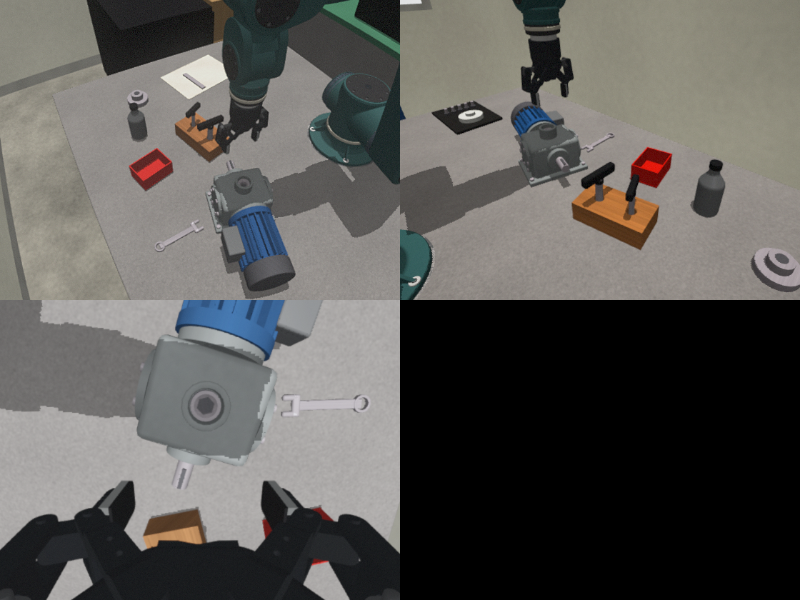

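The picture shows the stand at side-view px (615,210), with the thick key on its left at (598,178) and the thin key at (632,190). The boss and its hex socket are in the wrist view at (205,105) of the panel.

Run:
```python
from h import *
C={}
for n in["scene","side"]:
    z=np.load(n+"0.npz"); p=robot.camera_params(n); P=pose(n,p); im=z["im"].astype(int); X=cloud(p,z["d"],P); C[n]=(im,X)
    br=(im[...,0]>im[...,2]*1.8)&(im[...,0]<im[...,1]*2.2)&(X[...,2]>.045)&(X[...,2]<.065)
    A=X[br]; A=A[np.linalg.norm(A[:,:2]-np.median(A[:,:2],0),axis=1)<.13]; print(n,"stand",len(A),A.mean(0),cv2.minAreaRect(A[:,:2].astype(np.float32)*1000))
    c=np.median(A[:,:2],0)
    k=(im.max(-1)<80)&(np.linalg.norm(X[...,:2]-c,axis=-1)<.15)&(X[...,2]>.09)&(X[...,2]<.16)
    nl,L,st,ce=cv2.connectedComponentsWithStats(k.astype(np.uint8))
    for i in range(1,nl):
        if st[i,4]>40:
            B=X[L==i]; zt=np.percentile(B[:,2],95); T=B[B[:,2]>zt-.006]
            print(st[i],"ztop",zt,cv2.minAreaRect(T[:,:2].astype(np.float32)*1000), T.mean(0))
w=np.load("wrist0.npz"); im=w["im"]
crop=lambda im,u,v,r,s:cv2.resize(im[v-r:v+r,u-r:u+r],(s,s),interpolation=cv2.INTER_CUBIC)
o=np.hstack([crop(im,287,147,40,400),crop(np.load("scene0.npz")["im"],280,185,60,400)])
cv2.imwrite("pics/b.png",o[...,::-1])
```

```text
scene stand 1293 [ 0.51141467 -0.25512047  0.05439526] ((497.22662353515625, -258.5423583984375), (100.14801788330078, 190.94998168945312), 12.871336936950684)
[260 143  20  22 209] ztop 0.13851692566197454 ((507.4370422363281, -302.31805419921875), (73.33101654052734, 15.44117259979248), 26.635164260864258) [ 0.50858022 -0.30058868  0.13618228]
[276 161  37  24 416] ztop 0.14025386883825292 ((487.5977478027344, -213.83480834960938), (94.64261627197266, 16.975435256958008), 0.347087562084198) [ 0.48905723 -0.21360632  0.1380614 ]
side stand 4236 [ 0.48673145 -0.27417205  0.0542494 ] ((494.0865173339844, -261.3453369140625), (102.11698150634766, 190.17369079589844), 12.833259582519531)
[254 227  46  39 863] ztop 0.13943122851124157 ((483.5237121582031, -217.98764038085938), (100.06832122802734, 18.13264274597168), 0.8864766955375671) [ 0.47940433 -0.22010662  0.13790754]
[316 244  19  39 439] ztop 0.13745024612158807 ((503.18743896484375, -305.69189453125), (74.91548919677734, 15.925872802734375), 26.740440368652344) [ 0.50046261 -0.30805863  0.1359744 ]
```

View pics/b.png

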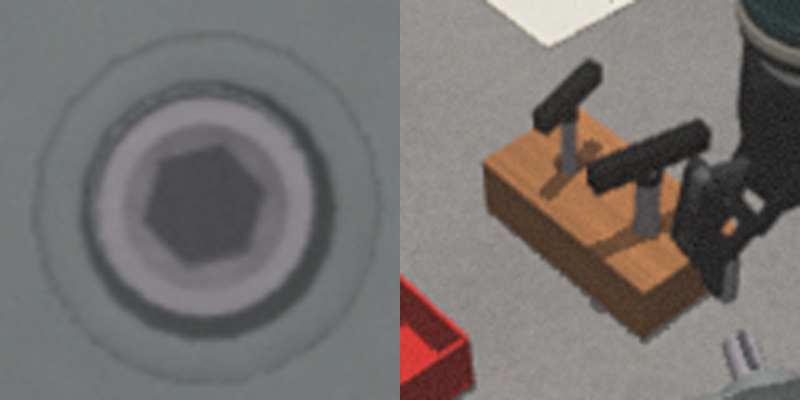

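The crop shows the hex socket clearly, its dark opening centred at (203,207) and its vertices near (222,145), (263,190), (247,250), (190,268), (143,215) and (160,158). The thick key is the nearer and larger one, in hole1.

```bash
cat > hexm.py <<'E'
from h import *
def rect(im,p,P,c,z,half=.03,n=300):
    g=np.linspace(-half,half,n); x,y=np.meshgrid(g+c[0],-g+c[1])   # row down = -y
    X=np.stack([x,y,np.full_like(x,z)],-1); q=(X-P[1])@P[0]; a=q[...,0]/q[...,2]; b=q[...,1]/q[...,2]; k=1+p["k1"]*(a*a+b*b)
    f=K(p); return cv2.remap(im,(p["cx"]+f*a*k).astype(np.float32),(p["cy"]+f*b*k).astype(np.float32),cv2.INTER_CUBIC)
def hexang(im,p,P,c,z=.130,half=.03,n=300):
    g=cv2.cvtColor(rect(im,p,P,c,z,half,n),cv2.COLOR_RGB2GRAY)
    out=[]
    yy,xx=np.mgrid[:n,:n]; R=np.hypot(xx-n/2,yy-n/2)*2*half/n
    v=g[R<.017]; t,_=cv2.threshold(v.reshape(-1,1),0,255,cv2.THRESH_OTSU)
    for th in [t-25,t-20,t-15,t-10,t-5,t]:
        m=((g<th)&(R<.014)).astype(np.uint8); nl,L,st,ce=cv2.connectedComponentsWithStats(m)
        i=1+np.argmax(st[1:,4]); cx,cy=ce[i]; v_,u_=np.where(L==i); X=(u_-cx);Y=-(v_-cy)
        w=(X+1j*Y); S=(w**6).sum(); q=abs(S)/(abs(w)**6).sum(); a=np.degrees(np.angle(S))/6
        out.append((th,st[i,4]*(2*half/n*1000)**2,round(c[0]+(cx/n-.5)*2*half,4),round(c[1]-(cy/n-.5)*2*half,4),round(a,1),round(q,3)))
    return out,g
E
python3 - <<'E'
from hexm import *
z=np.load("wrist0.npz"); p=robot.camera_params("wrist"); P=pose("wrist",p); im,d=z["im"],z["d"]
s=robot.observe(); print(np.round(s["tool_rot"],3),s["wrist_force"])
c=onplane(p,P,287.,147.,.130); print("c",c)
for n in["scene","side","wrist"]:
    Z=np.load(n+"0.npz"); pp=robot.camera_params(n); X=cloud(pp,Z["d"],pose(n,pp)); 
    B=X[(np.hypot(X[...,0]-c[0],X[...,1]-c[1])<.045)&(X[...,2]>.141)&(X[...,2]<.152)]
    print(n,len(B),cv2.minEnclosingCircle(B[:,:2].astype(np.float32)*1000),np.median(B[:,2]))
o,g=hexang(im,p,P,c)
for r in o: print(r)
cv2.imwrite("pics/g.png",g)
E
```

```text
[[-0.     1.    -0.001]
 [ 1.     0.     0.   ]
 [ 0.    -0.001 -1.   ]] [0.91015207 0.18705917 0.66601193]
c [0.53290884 0.05058094 0.13      ]
scene 242 ((534.2764892578125, 50.70174789428711), 27.21413803100586) 0.145037425063618
side 176 ((531.380615234375, 49.41565704345703), 27.211938858032227) 0.14525192666643327
wrist 1901 ((532.9011840820312, 49.804603576660156), 26.592609405517578) 0.14553528855895467
(77.0, np.float64(176.43999999999997), np.float64(0.5337), np.float64(0.0501), np.float64(16.1), np.float64(0.097))
(82.0, np.float64(233.87999999999997), np.float64(0.5331), np.float64(0.0502), np.float64(13.8), np.float64(0.225))
(87.0, np.float64(249.47999999999996), np.float64(0.5332), np.float64(0.0502), np.float64(13.9), np.float64(0.225))
(92.0, np.float64(263.96), np.float64(0.5332), np.float64(0.0502), np.float64(14.0), np.float64(0.23))
(97.0, np.float64(277.63999999999993), np.float64(0.5332), np.float64(0.0502), np.float64(13.9), np.float64(0.246))
(102.0, np.float64(294.15999999999997), np.float64(0.5332), np.float64(0.0503), np.float64(13.9), np.float64(0.278))
```

Socket vertices sit at about 13.9° (mod 60°), so the key yaw must be ≈ 43.9°. The boss centre is at about (0.533, 0.050). Now moving to above the key.

Emit:
{"name": "drive_tool", "arguments": {"increments": [[[-0.2,-0.9,0,7],[-0.4,-1.8,0,14],[-0.6,-2.7,0,21],[-0.7,-3.6,0,28],[-0.9,-4.5,0,35],[-1.0,-5.4,0,42],[-1.2,-6.3,0,49],[-1.3,-7.2,0,56]]], "hand": 0.5}}

```text
t: 0.82
tool_pos: [0.4853, -0.2172, 0.2312]
tool_rot: [[-0.832, 0.554, -0.0], [0.554, 0.832, 0.0], [0.0, -0.0, -1.0]]
wrist_force: [0.9, -0.5, 0.3]
finger_gap: 0.0425
gripper_force: 0.0
```

Emit:
{"name": "drive_tool", "arguments": {"increments": [[[0,0,0,7],[0,0,0,14],[0,0,0,21],[0,0,0,28],[0,0,0,34.6],[0,0,0,34.6],[0,0,0,34.6]]]}}

```text
t: 1.4
tool_pos: [0.4859, -0.2159, 0.2311]
tool_rot: [[-1.0, -0.007, -0.0], [-0.007, 1.0, 0.0], [0.0, 0.0, -1.0]]
wrist_force: [-0.8, 0.2, 0.8]
finger_gap: 0.0428
gripper_force: 0.0
```

Run:
```python
from h import *
im,d,p,P=snap("wrist"); s=robot.observe(); print(s["tool_pos"],np.round(s["tool_rot"],3),s["finger_gap"],s["wrist_force"],s["q"])
X=cloud(p,d,P); 
k=(im.max(-1)<90)&(X[...,2]>.128)&(X[...,2]<.148)&(np.abs(X[...,0]-.4855)<.08)&(np.abs(X[...,1]+.216)<.05)
nl,L,st,ce=cv2.connectedComponentsWithStats(k.astype(np.uint8))
for i in range(1,nl):
    if st[i,4]>100: B=X[L==i]; print(st[i],np.median(B[:,2]),cv2.minAreaRect(B[:,:2].astype(np.float32)*1000))
cv2.imwrite("pics/c.png",im[...,::-1])
```

```text
[ 0.48596485 -0.21596822  0.23115757] [[-1.    -0.006 -0.   ]
 [-0.006  1.     0.   ]
 [ 0.     0.    -1.   ]] 0.04270553226033129 [ 0.45412367 -0.95767103  0.20278288] [-5.71497078e-01  2.75003456e-01 -3.17197333e-02  1.26431665e+00
  1.83496074e-05 -5.77703857e-01]
[ 264  149   23  116 2368] 0.13841773577289454 ((485.05340576171875, -218.45013427734375), (17.639305114746094, 97.63289642333984), 89.98786163330078)
```

View pics/c.png

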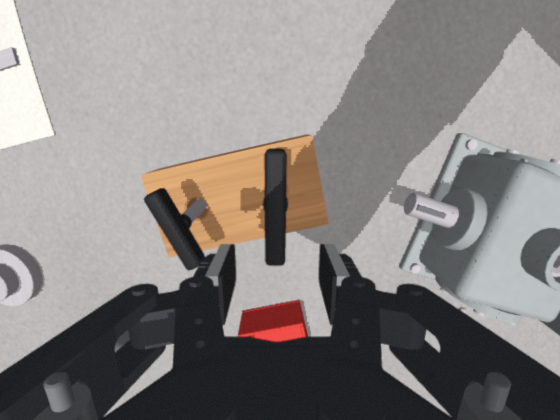

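The bar is centred between the fingers, at px (276,207). Next is to descend and grip it.

Emit:
{"name": "drive_tool", "arguments": {"increments": [[[0,-0.03,-0.9,0],[0,-0.03,-1.8,0],[0,-0.03,-2.6,0],[-0.02,-0.04,-3.3,0],[-0.02,-0.04,-3.8,0],[-0.02,-0.04,-4.1,0],[-0.02,-0.04,-4.1,0]]]}}

```text
t: 2.03
tool_pos: [0.4847, -0.2167, 0.1068]
tool_rot: [[-1.0, -0.008, -0.002], [-0.008, 1.0, 0.001], [0.002, 0.001, -1.0]]
wrist_force: [1.2, 0.4, -0.2]
finger_gap: 0.0428
gripper_force: 0.0
```

Emit:
{"name": "drive_tool", "arguments": {"increments": [[[0,0,0,0],[0,0,0,0],[0,0,0,0],[0,0,0,0],[0,0,0,0],[0,0,0,0]]], "hand": 1, "newtons": 80}}

```text
t: 2.53
tool_pos: [0.486, -0.2176, 0.1094]
tool_rot: [[-1.0, -0.01, 0.002], [-0.01, 1.0, -0.001], [-0.002, -0.001, -1.0]]
wrist_force: [-1.3, 0.2, 6.6]
finger_gap: 0.0165
gripper_force: 78.9
```

Emit:
{"name": "drive_tool", "arguments": {"increments": [[[0,0,0.3,0],[0,0,1.2,0],[0,0,2.2,0],[0,0,3.3,0],[0,0,4.4,0],[0,0,5.2,0],[0,0,5.7,0],[0,0,5.7,0]]]}}

```text
t: 3.2
tool_pos: [0.4861, -0.2176, 0.2828]
tool_rot: [[-1.0, -0.01, 0.004], [-0.01, 1.0, -0.003], [-0.004, -0.003, -1.0]]
wrist_force: [1.3, -0.2, -2.8]
finger_gap: 0.0169
gripper_force: 79.0
```

Run:
```python
from h import *
s=robot.observe(); print(s["tool_pos"],s["wrist_force"],s["wrist_torque"],s["finger_gap"])
ims=[]
for n in["scene","side","wrist"]:
    im,d,p,P=snap(n); ims.append(im); np.savez(n+"1.npz",im=im,d=d)
    X=cloud(p,d,P); t=np.array(s["tool_pos"])
    m=(np.hypot(X[...,0]-t[0],X[...,1]-t[1])<.03)&(X[...,2]>.165)&(X[...,2]<.27)
    B=X[m]; print(n,len(B))
    for lo in np.arange(.17,.28,.015):
        b=B[(B[:,2]>lo)&(B[:,2]<lo+.015)]
        if len(b)>5: print(round(lo,3),len(b),np.round(np.median(b,0),4),np.round(P[1],3) if lo<.18 else "")
cv2.imwrite("pics/d.png",cv2.resize(np.hstack(ims[:2]),(800,300))[...,::-1])
```

```text
[ 0.486116   -0.21764006  0.28284761] [ 1.25684868 -0.24106724 -2.75850998] [-0.00023202 -0.01346976  0.01754776] 0.016922502804799934
scene 250
0.185 46 [ 0.4904 -0.2116  0.1932] 
0.2 43 [ 0.4895 -0.2116  0.2087] 
0.215 40 [ 0.491  -0.2107  0.2228] 
0.23 42 [ 0.4905 -0.2098  0.2383] 
0.245 43 [ 0.49   -0.2097  0.2532] 
0.26 32 [ 0.4897 -0.21    0.2642] 
side 602
0.17 25 [ 0.4783 -0.2225  0.1833] [ 0.123 -0.596  0.519]
0.185 93 [ 0.4786 -0.2227  0.1923] 
0.2 93 [ 0.4781 -0.2232  0.2074] 
0.215 101 [ 0.4781 -0.223   0.222 ] 
0.23 101 [ 0.4786 -0.2231  0.2375] 
0.245 113 [ 0.4783 -0.2229  0.2526] 
0.26 76 [ 0.478  -0.2223  0.265 ] 
wrist 0
```

View pics/d.png

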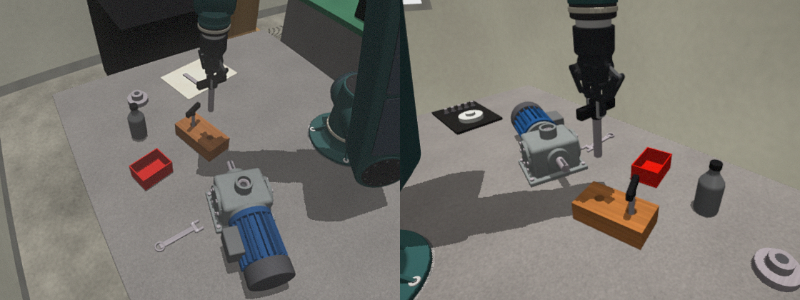

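The key hangs vertically with its tip at z ≈ 0.18. Carrying it over the boss.

Emit:
{"name": "drive_tool", "arguments": {"increments": [[[0.1,0.6,0,4],[0.3,1.7,0,10],[0.5,2.9,0,16],[0.7,4.1,0,22],[0.9,5.3,0,28],[1.15,6.5,0,34],[1.35,7.7,0,40],[1.59,8.7,0,43.3]]]}}

```text
t: 4.02
tool_pos: [0.5323, 0.0462, 0.2779]
tool_rot: [[-0.716, -0.698, -0.002], [-0.698, 0.716, 0.0], [0.001, 0.002, -1.0]]
wrist_force: [0.5, -0.2, -3.8]
finger_gap: 0.017
gripper_force: 79.1
```

Emit:
{"name": "drive_tool", "arguments": {"increments": [[[0,0.24,0,0],[0,0.24,0,0],[0,0.24,0,0],[0,0.24,0,0]]]}}

```text
t: 4.35
tool_pos: [0.5327, 0.0501, 0.2787]
tool_rot: [[-0.722, -0.692, -0.001], [-0.692, 0.722, -0.0], [0.001, 0.001, -1.0]]
wrist_force: [-0.1, 0.7, -3.9]
finger_gap: 0.0168
gripper_force: 79.1
```

```bash
cat > axis.py <<'E'
from h import *
def run():
    s=robot.observe(); t=np.array(s["tool_pos"]); print(t,np.round(np.array(s["tool_rot"])[:,0],3),np.round(np.array(s["tool_rot"])[:,2],4),np.round(s["wrist_force"],2))
    z0=t[2]-.1
    for n in["scene","side"]:
        im,d,p,P=snap(n); X=cloud(p,d,P); np.savez(n+"2.npz",im=im,d=d)
        B=X[(np.hypot(X[...,0]-t[0],X[...,1]-t[1])<.03)&(X[...,2]>max(z0,.15))&(X[...,2]<t[2]-.015)]
        # silhouette midline: per height slice, mid of extreme bearing
        dirv=t[:2]-P[1][:2]; dirv/=np.linalg.norm(dirv); nrm=np.array([-dirv[1],dirv[0]])
        zs=[];ms=[];
        for lo in np.arange(max(z0,.15),t[2]-.02,.01):
            b=B[(B[:,2]>lo)&(B[:,2]<lo+.01)]
            if len(b)>15: o=(b[:,:2]-t[:2])@nrm; zs.append(lo);ms.append((np.percentile(o,2)+np.percentile(o,98))/2*1e3)
        R=X[(np.hypot(X[...,0]-.533,X[...,1]-.0501)<.04)&(X[...,2]>.142)&(X[...,2]<.15)&(np.hypot(X[...,0]-t[0],X[...,1]-t[1])>.014)]
        rb=(R[:,:2]-t[:2])@nrm
        print(n,"nrm",np.round(nrm,2),"key off mm",np.round(ms,1),"boss mid mm",len(R),np.round((rb.min()+rb.max())/2*1e3,2),"w",np.round(np.ptp(rb)*1e3,1))
E
python3 -c "
from axis import *
run()
a=[cv2.resize(np.load(n+'2.npz')['im'][v-70:v+70,u-70:u+70],(400,400),interpolation=2) for n,u,v in(('scene',340,240),('side',212,175))]
cv2.imwrite('pics/e.png',np.hstack(a)[...,::-1])"
```

```text
[0.53274755 0.0500918  0.27865106] [-0.722 -0.692  0.001] [-1.2e-03 -2.0e-04 -1.0e+00] [-0.09  0.65 -3.9 ]
scene nrm [ 0.73 -0.68] key off mm [-1.6 -1.5 -1.9 -1.3 -1.9 -3.5] boss mid mm 203 -0.54 w 49.9
side nrm [-0.84  0.54] key off mm [1.9 1.6 1.8 1.9 1.7 1.7 2.  1.5] boss mid mm 161 1.53 w 51.5
```

View pics/e.png

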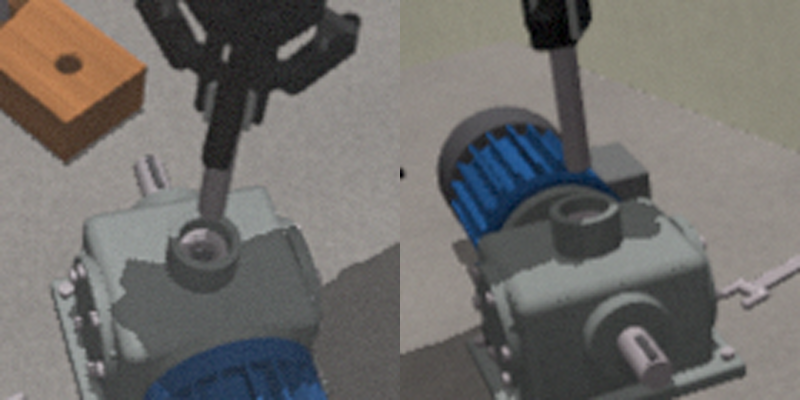

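The key is in line to within about 1 mm of the boss, tip above it. Correcting slightly and lowering.

Emit:
{"name": "drive_tool", "arguments": {"increments": [[[0.04,0.02,0,0],[0.04,0.02,-0.3,0],[0.04,0.02,-0.6,0],[0.04,0.02,-0.9,0],[0.04,0.02,-1.15,0],[0.04,0.02,-1.3,0],[0.04,0.02,-1.3,0],[0.04,0.02,-1.3,0]]]}}

```text
t: 5.12
tool_pos: [0.5342, 0.0516, 0.2401]
tool_rot: [[-0.721, -0.693, -0.0], [-0.693, 0.721, -0.0], [0.0, 0.0, -1.0]]
wrist_force: [-0.2, -0.6, -2.8]
finger_gap: 0.0168
gripper_force: 79.0
```

Emit:
{"name": "drive_tool", "arguments": {"increments": [[[0,0,-0.05,0],[0,0,-0.1,0],[0,0,-0.15,0],[0,0,-0.15,0],[0,0,-0.15,0]]]}}

```text
t: 5.53
tool_pos: [0.5343, 0.0516, 0.2358]
tool_rot: [[-0.721, -0.693, -0.0], [-0.693, 0.721, 0.0], [0.0, 0.0, -1.0]]
wrist_force: [-0.4, 1.2, -3.4]
finger_gap: 0.017
gripper_force: 79.0
```

Emit:
{"name": "drive_tool", "arguments": {"increments": [[[-0.015,-0.03,0,0],[-0.015,-0.03,-0.04,0],[-0.015,-0.03,-0.08,0],[-0.015,-0.03,-0.12,0],[-0.015,-0.03,-0.16,0],[-0.015,-0.03,-0.16,0],[-0.015,-0.03,-0.16,0]]]}}

```text
t: 6.12
tool_pos: [0.5338, 0.0507, 0.2309]
tool_rot: [[-0.721, -0.693, -0.0], [-0.693, 0.721, 0.0], [0.0, 0.0, -1.0]]
wrist_force: [-0.3, 0.1, -3.8]
finger_gap: 0.0168
gripper_force: 79.0
```

Emit:
{"name": "drive_tool", "arguments": {"increments": [[[0,0,-0.03,0],[0,0,-0.06,0],[0,0,-0.06,0],[0,0,-0.06,0]]]}}

```text
t: 6.45
tool_pos: [0.5338, 0.0506, 0.2291]
tool_rot: [[-0.721, -0.693, -0.0], [-0.693, 0.721, -0.0], [0.0, 0.0, -1.0]]
wrist_force: [-0.4, -0.9, -4.3]
finger_gap: 0.0164
gripper_force: 79.2
```

Emit:
{"name": "drive_tool", "arguments": {"increments": [[[0,0,-0.03,0],[0,0,-0.06,0],[0,0,-0.06,0],[0,0,-0.06,0]]]}}

```text
t: 6.78
tool_pos: [0.5338, 0.0506, 0.2272]
tool_rot: [[-0.721, -0.693, -0.0], [-0.693, 0.721, -0.0], [0.0, 0.0, -1.0]]
wrist_force: [-1.1, 0.6, -4.2]
finger_gap: 0.0168
gripper_force: 79.1
```

Emit:
{"name": "drive_tool", "arguments": {"increments": [[[0,0,-0.02,0],[0,0,-0.04,0],[0,0,-0.04,0],[0,0,-0.04,0]]]}}

```text
t: 7.12
tool_pos: [0.5338, 0.0507, 0.2261]
tool_rot: [[-0.721, -0.693, -0.0], [-0.693, 0.721, -0.0], [0.0, 0.0, -1.0]]
wrist_force: [-0.8, -0.3, -3.8]
finger_gap: 0.0166
gripper_force: 79.1
```

Emit:
{"name": "drive_tool", "arguments": {"increments": [[[0,0,-0.03,0],[0,0,-0.06,0],[0,0,-0.06,0],[0,0,-0.06,0]]]}}

```text
t: 7.45
tool_pos: [0.5338, 0.0507, 0.2243]
tool_rot: [[-0.721, -0.693, -0.0], [-0.693, 0.721, -0.0], [0.0, 0.0, -1.0]]
wrist_force: [-0.7, -0.5, -5.1]
finger_gap: 0.017
gripper_force: 79.0
```

Emit:
{"name": "drive_tool", "arguments": {"increments": [[[0,0,-0.03,0],[0,0,-0.06,0],[0,0,-0.06,0],[0,0,-0.06,0]]]}}

```text
t: 7.78
tool_pos: [0.5338, 0.0507, 0.2225]
tool_rot: [[-0.721, -0.693, -0.0], [-0.693, 0.721, -0.0], [0.0, 0.0, -1.0]]
wrist_force: [-1.0, -1.1, -4.3]
finger_gap: 0.0169
gripper_force: 79.0
```

Emit:
{"name": "drive_tool", "arguments": {"increments": [[[0,0,-0.03,0],[0,0,-0.06,0],[0,0,-0.06,0],[0,0,-0.06,0]]]}}

```text
t: 8.12
tool_pos: [0.5338, 0.0507, 0.2206]
tool_rot: [[-0.721, -0.693, -0.0], [-0.693, 0.721, 0.0], [0.0, 0.0, -1.0]]
wrist_force: [-1.2, -0.7, -5.5]
finger_gap: 0.0169
gripper_force: 79.0
```

Emit:
{"name": "drive_tool", "arguments": {"increments": [[[0,0,-0.02,0],[0,0,-0.04,0],[0,0,-0.04,0],[0,0,-0.04,0]]]}}

```text
t: 8.45
tool_pos: [0.5338, 0.0507, 0.2195]
tool_rot: [[-0.721, -0.693, -0.0], [-0.693, 0.721, -0.0], [0.0, 0.0, -1.0]]
wrist_force: [-1.2, -1.5, -3.7]
finger_gap: 0.0168
gripper_force: 79.2
```

```bash
python3 -c "
from h import *
s=robot.observe();print(s['tool_pos'],s['wrist_force'],s['wrist_torque'])"
```

```text
[0.53381207 0.05068084 0.21952141] [-1.24621072 -1.45951319 -3.66914486] [-0.33219204  0.36887195 -0.04545669]
```

The key slid in freely to about 26 mm below the mouth. Turning clockwise.

Emit:
{"name": "drive_tool", "arguments": {"increments": [[[0,0,0,-3],[0,0,0,-6],[0,0,0,-9],[0,0,0,-12],[0,0,0,-15],[0,0,0,-18],[0,0,0,-21],[0,0,0,-24]]]}}

```text
t: 9.12
tool_pos: [0.5336, 0.0507, 0.2195]
tool_rot: [[-0.941, -0.338, -0.001], [-0.338, 0.941, -0.0], [0.001, 0.0, -1.0]]
wrist_force: [-1.6, -0.7, -3.6]
finger_gap: 0.017
gripper_force: 79.2
```

```bash
cat > st.py <<'E'
from h import *
s=robot.observe();print(np.round(s['tool_pos'],4),np.round(s['wrist_force'],2),np.round(s['wrist_torque'],3),'yaw',np.degrees(np.arctan2(-s['tool_rot'][1][0],-s['tool_rot'][0][0])))
E
python3 st.py
```

```text
[0.5336 0.0507 0.2195] [-1.6  -0.7  -3.62] [-0.455  0.779  0.106] yaw 19.75758026259081
```

Emit:
{"name": "drive_tool", "arguments": {"increments": [[[0,0,0,-2],[0,0,0,-4],[0,0,0,-6],[0,0,0,-6]]]}}

```text
t: 9.45
tool_pos: [0.5336, 0.0507, 0.2195]
tool_rot: [[-0.971, -0.239, -0.001], [-0.239, 0.971, -0.0], [0.001, 0.0, -1.0]]
wrist_force: [-2.4, -1.9, -2.7]
finger_gap: 0.0169
gripper_force: 79.2
```

```bash
python3 st.py
```

```text
[0.5336 0.0507 0.2195] [-2.43 -1.93 -2.74] [-0.437  0.825  0.106] yaw 13.81350821813219
```

Emit:
{"name": "drive_tool", "arguments": {"increments": [[[0,0,0,-2],[0,0,0,-4],[0,0,0,-4]]]}}

```text
t: 9.7
tool_pos: [0.5337, 0.0507, 0.2195]
tool_rot: [[-0.985, -0.171, -0.0], [-0.171, 0.985, -0.0], [0.0, -0.0, -1.0]]
wrist_force: [-2.3, -1.7, -3.9]
finger_gap: 0.0167
gripper_force: 79.2
```

```bash
python3 st.py
```

```text
[0.5337 0.0507 0.2195] [-2.31 -1.66 -3.86] [-0.433  0.892  0.091] yaw 9.874151396754959
```

Emit:
{"name": "drive_tool", "arguments": {"increments": [[[0,0,0,-2],[0,0,0,-4],[0,0,0,-4]]]}}

```text
t: 9.95
tool_pos: [0.5337, 0.0506, 0.2195]
tool_rot: [[-0.995, -0.103, -0.0], [-0.103, 0.995, -0.0], [0.0, -0.0, -1.0]]
wrist_force: [-2.9, -1.1, -2.8]
finger_gap: 0.0163
gripper_force: 79.2
```

```bash
python3 st.py
```

```text
[0.5337 0.0506 0.2195] [-2.93 -1.08 -2.83] [-0.452  0.921  0.116] yaw 5.916412054549972
```

Emit:
{"name": "drive_tool", "arguments": {"increments": [[[0,0,0,-2],[0,0,0,-4],[0,0,0,-4]]]}}

```text
t: 10.2
tool_pos: [0.5337, 0.0507, 0.2195]
tool_rot: [[-0.999, -0.034, -0.0], [-0.034, 0.999, -0.0], [0.0, -0.0, -1.0]]
wrist_force: [-2.4, -1.3, -2.2]
finger_gap: 0.0168
gripper_force: 79.2
```

```bash
python3 st.py
```

```text
[0.5337 0.0507 0.2195] [-2.39 -1.31 -2.16] [-0.396  0.935  0.062] yaw 1.9484498022103587
```

Emit:
{"name": "drive_tool", "arguments": {"increments": [[[0,0,0,-2],[0,0,0,-4],[0,0,0,-4]]]}}

```text
t: 10.45
tool_pos: [0.5337, 0.0507, 0.2195]
tool_rot: [[-0.999, 0.036, -0.0], [0.036, 0.999, -0.0], [0.0, -0.0, -1.0]]
wrist_force: [-3.4, -2.0, -3.0]
finger_gap: 0.017
gripper_force: 79.2
```

```bash
python3 st.py
```

```text
[0.5337 0.0507 0.2195] [-3.43 -1.97 -2.95] [-0.42   0.986  0.027] yaw -2.0351691793985407
```

Emit:
{"name": "drive_tool", "arguments": {"increments": [[[0,0,0,-2],[0,0,0,-3],[0,0,0,-3]]]}}

```text
t: 10.7
tool_pos: [0.5338, 0.0507, 0.2195]
tool_rot: [[-0.996, 0.088, -0.0], [0.088, 0.996, -0.0], [0.0, -0.0, -1.0]]
wrist_force: [-4.2, -0.8, -3.7]
finger_gap: 0.0167
gripper_force: 79.1
```

```bash
python3 st.py
```

```text
[0.5338 0.0507 0.2195] [-4.2  -0.75 -3.7 ] [-0.533  1.059  0.181] yaw -5.022313467561254
```

Emit:
{"name": "drive_tool", "arguments": {"increments": [[[0,0,0,-1],[0,0,0,-2],[0,0,0,-2]]]}}

```text
t: 10.95
tool_pos: [0.5338, 0.0507, 0.2195]
tool_rot: [[-0.992, 0.124, -0.0], [0.124, 0.992, -0.0], [0.0, -0.0, -1.0]]
wrist_force: [-3.5, -2.1, -3.5]
finger_gap: 0.0166
gripper_force: 79.1
```

```bash
python3 st.py
```

```text
[0.5338 0.0507 0.2195] [-3.53 -2.08 -3.52] [-0.556  1.106  0.33 ] yaw -7.137397715322521
```

Emit:
{"name": "drive_tool", "arguments": {"increments": [[[0,0,0,-1],[0,0,0,-2],[0,0,0,-2]]]}}

```text
t: 11.2
tool_pos: [0.5338, 0.0507, 0.2195]
tool_rot: [[-0.987, 0.159, -0.0], [0.159, 0.987, -0.0], [0.0, -0.0, -1.0]]
wrist_force: [-3.6, -1.6, -4.9]
finger_gap: 0.0169
gripper_force: 79.1
```

```bash
python3 st.py
```

```text
[0.5338 0.0507 0.2195] [-3.62 -1.64 -4.88] [-0.503  1.204  0.371] yaw -9.175857693655109
```

Emit:
{"name": "drive_tool", "arguments": {"increments": [[[0,0,0,-1],[0,0,0,-1],[0,0,0,-1],[0,0,0,-1]]]}}

```text
t: 11.53
tool_pos: [0.5338, 0.0507, 0.2195]
tool_rot: [[-0.985, 0.175, -0.0], [0.175, 0.985, -0.0], [0.0, -0.0, -1.0]]
wrist_force: [-3.3, -2.1, -4.3]
finger_gap: 0.0168
gripper_force: 79.1
```

```bash
python3 st.py
```

```text
[0.5338 0.0507 0.2195] [-3.26 -2.13 -4.29] [-0.668  1.193  0.471] yaw -10.09016403729389
```

Emit:
{"name": "drive_tool", "arguments": {"increments": [[[0,0,0,-1],[0,0,0,-1],[0,0,0,-1]]]}}

```text
t: 11.78
tool_pos: [0.5338, 0.0507, 0.2195]
tool_rot: [[-0.981, 0.193, -0.0], [0.193, 0.981, -0.0], [0.0, -0.0, -1.0]]
wrist_force: [-4.2, -1.8, -4.8]
finger_gap: 0.017
gripper_force: 79.1
```

```bash
python3 st.py
```

```text
[0.5338 0.0507 0.2195] [-4.19 -1.76 -4.85] [-0.557  1.224  0.463] yaw -11.109393596675314
```

Torque has climbed well past 0.25 N m, so the plug is at its stop. Relieving the key and withdrawing it.

Emit:
{"name": "drive_tool", "arguments": {"increments": [[[0,0,0,2],[0,0,0,4.5],[0,0,0,4.5]]]}}

```text
t: 12.03
tool_pos: [0.5338, 0.0507, 0.2195]
tool_rot: [[-0.994, 0.113, -0.0], [0.113, 0.994, 0.0], [0.0, 0.0, -1.0]]
wrist_force: [-3.0, -2.4, -4.9]
finger_gap: 0.0167
gripper_force: 79.0
```

```bash
python3 st.py
```

```text
[0.5338 0.0507 0.2195] [-2.96 -2.37 -4.94] [-0.506  1.271 -0.04 ] yaw -6.511335239737
```

Emit:
{"name": "drive_tool", "arguments": {"increments": [[[0,0,0.1,0],[0,0,0.25,0],[0,0,0.45,0],[0,0,0.8,0],[0,0,1.3,0],[0,0,1.8,0],[0,0,2.1,0],[0,0,2.1,0]]]}}

```text
t: 12.7
tool_pos: [0.5351, 0.0508, 0.2849]
tool_rot: [[-0.993, 0.116, 0.005], [0.116, 0.993, 0.0], [-0.005, 0.001, -1.0]]
wrist_force: [0.2, 1.0, -3.7]
finger_gap: 0.0168
gripper_force: 84.4
```

```bash
python3 st.py
```

```text
[0.5351 0.0508 0.2849] [ 0.21  1.01 -3.66] [-0.028  0.031  0.004] yaw -6.647669344680225
```

Emit:
{"name": "drive_tool", "arguments": {"increments": [[[-0.1,-0.6,0,1],[-0.3,-1.7,0,3],[-0.5,-2.9,0,5],[-0.7,-4.1,0,6],[-0.9,-5.3,0,7],[-1.15,-6.5,0,7],[-1.4,-7.7,0,7],[-1.6,-8.6,0,7]]]}}

```text
t: 13.37
tool_pos: [0.4853, -0.2099, 0.2821]
tool_rot: [[-1.0, -0.005, 0.0], [-0.005, 1.0, -0.0], [-0.0, -0.0, -1.0]]
wrist_force: [-0.9, 0.2, -4.7]
finger_gap: 0.0168
gripper_force: 84.3
```

Emit:
{"name": "drive_tool", "arguments": {"increments": [[[0,-0.32,0,0],[0,-0.32,0,0],[0,-0.32,0,0],[0,-0.32,0,0],[0,-0.32,0,0]]]}}

```text
t: 13.78
tool_pos: [0.4861, -0.2158, 0.2826]
tool_rot: [[-1.0, -0.008, 0.0], [-0.008, 1.0, 0.0], [-0.0, 0.0, -1.0]]
wrist_force: [-0.6, 0.5, -3.6]
finger_gap: 0.0168
gripper_force: 84.3
```

Run:
```python
from axis import *
run()
for n in["scene","side"]:
    z=np.load(n+"2.npz"); p=robot.camera_params(n); im=z["im"].astype(int); X=cloud(p,z["d"],pose(n,p))
    c=np.array([.4857,-.2161]); hole=(np.linalg.norm(X[...,:2]-c,axis=-1)<.02)&(X[...,2]<.05); B=X[hole]; print(n,len(B),np.ptp(B,0) if len(B) else"")
a=[cv2.resize(np.load(n+'2.npz')['im'][v-70:v+70,u-70:u+70],(400,400),interpolation=2) for n,u,v in(('scene',290,160),('side',282,230))]
cv2.imwrite('pics/f.png',np.hstack(a)[...,::-1])
```

```text
[ 0.48613212 -0.21578342  0.28257694] [-1.    -0.008 -0.   ] [ 2.e-04  2.e-04 -1.e+00] [-0.57  0.46 -3.56]
scene nrm [ 0.85 -0.53] key off mm [-1.3 -1.1 -0.9 -1.6 -1.4 -1.2 -0.8 -0.6] boss mid mm 228 -100.98 w 49.2
side nrm [-0.72  0.69] key off mm [1.8 1.6 1.3 1.  1.4 2.  1.7 1.4] boss mid mm 158 151.26 w 51.1
scene 42 [0.01895305 0.01730828 0.022407  ]
side 76 [0.0199177  0.01623274 0.01834748]
```

View pics/f.png

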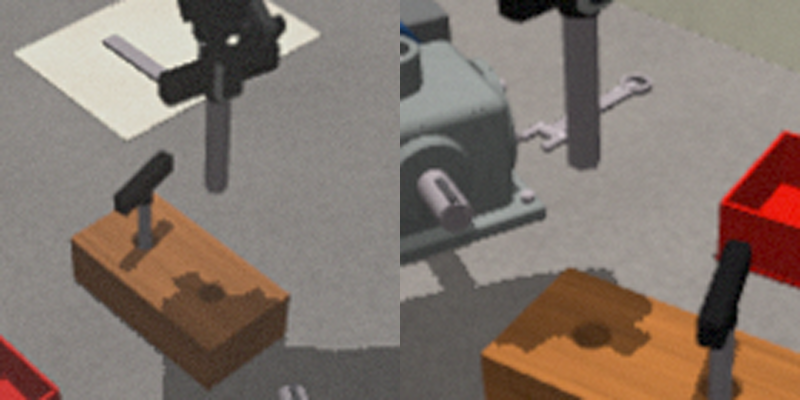

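The picture shows the free hole at scene crop (211,293) and side crop (592,333), with the key upright above it.

Run:
```python
from h import *
for n,u,v in(("scene",293.9,192.6),("side",279.2,276.6)):
    p=robot.camera_params(n); print(n,onplane(p,pose(n,p),np.array(u),np.array(v),.055))
```

```text
scene [ 0.48700818 -0.2129475   0.055     ]
side [ 0.48580431 -0.21760524  0.055     ]
```

Emit:
{"name": "drive_tool", "arguments": {"increments": [[[0.03,-0.01,0,0],[0.03,-0.01,-0.8,0],[0.03,-0.01,-1.7,0],[0.03,-0.01,-2.6,0],[0.03,-0.01,-3.4,0],[0.03,-0.01,-3.9,0],[0.03,-0.01,-3.9,0],[0.03,-0.01,-3.9,0]]]}}

```text
t: 14.55
tool_pos: [0.4867, -0.2168, 0.1657]
tool_rot: [[-1.0, -0.007, -0.001], [-0.007, 1.0, 0.001], [0.001, 0.001, -1.0]]
wrist_force: [-0.1, -0.1, -3.2]
finger_gap: 0.0168
gripper_force: 84.0
```

Emit:
{"name": "drive_tool", "arguments": {"increments": [[[0,0,-0.1,0],[0,0,-0.2,0],[0,0,-0.3,0],[0,0,-0.4,0],[0,0,-0.4,0]]]}}

```text
t: 14.97
tool_pos: [0.4866, -0.2171, 0.1533]
tool_rot: [[-1.0, -0.007, -0.0], [-0.007, 1.0, 0.0], [0.0, 0.0, -1.0]]
wrist_force: [0.1, 0.5, -4.4]
finger_gap: 0.0169
gripper_force: 84.2
```

Emit:
{"name": "drive_tool", "arguments": {"increments": [[[0,0,-0.05,0],[0,0,-0.1,0],[0,0,-0.15,0],[0,0,-0.2,0],[0,0,-0.2,0]]]}}

```text
t: 15.38
tool_pos: [0.4866, -0.2171, 0.1473]
tool_rot: [[-1.0, -0.007, -0.0], [-0.007, 1.0, 0.0], [0.0, 0.0, -1.0]]
wrist_force: [-0.4, 0.5, -4.0]
finger_gap: 0.0164
gripper_force: 84.2
```

```bash
python3 st.py
```

```text
[ 0.4866 -0.2171  0.1473] [-0.38  0.47 -3.96] [-0.004 -0.043  0.077] yaw 0.39760135010553105
```

Emit:
{"name": "drive_tool", "arguments": {"increments": [[[0,0,-0.15,0],[0,0,-0.35,0],[0,0,-0.55,0],[0,0,-0.75,0],[0,0,-0.95,0],[0,0,-1.1,0],[0,0,-1.2,0],[0,0,-1.2,0]]]}}

```text
t: 16.05
tool_pos: [0.4865, -0.217, 0.1109]
tool_rot: [[-1.0, -0.007, -0.001], [-0.007, 1.0, 0.001], [0.001, 0.001, -1.0]]
wrist_force: [0.0, -0.4, -4.4]
finger_gap: 0.0167
gripper_force: 84.3
```

Emit:
{"name": "drive_tool", "arguments": {"increments": [[[0,0,-0.02,0],[0,0,-0.02,0],[0,0,-0.02,0]]]}}

```text
t: 16.3
tool_pos: [0.4869, -0.2173, 0.1112]
tool_rot: [[-1.0, -0.007, 0.0], [-0.007, 1.0, -0.0], [-0.0, -0.0, -1.0]]
wrist_force: [0.2, 0.5, -4.0]
finger_gap: 0.0163
gripper_force: 84.3
```

```bash
python3 st.py
```

```text
[ 0.4869 -0.2173  0.1112] [ 0.21  0.47 -3.95] [-0.025 -0.004  0.072] yaw 0.4024675785987309
```

Emit:
{"name": "drive_tool", "arguments": {"increments": [[[0,0,-0.02,0],[0,0,-0.04,0],[0,0,-0.04,0],[0,0,-0.04,0]]]}}

```text
t: 16.63
tool_pos: [0.4868, -0.2172, 0.1098]
tool_rot: [[-1.0, -0.007, 0.0], [-0.007, 1.0, -0.0], [-0.0, -0.0, -1.0]]
wrist_force: [-0.8, 0.6, -4.5]
finger_gap: 0.0169
gripper_force: 84.3
```

Emit:
{"name": "drive_tool", "arguments": {"increments": [[[0,0,0,0],[0,0,0,0],[0,0,0,0],[0,0,0,0],[0,0,0,0],[0,0,0,0]]], "hand": 0.5}}

```text
t: 17.13
tool_pos: [0.4868, -0.2172, 0.1098]
tool_rot: [[-1.0, -0.007, 0.0], [-0.007, 1.0, -0.0], [-0.0, -0.0, -1.0]]
wrist_force: [-0.2, -0.4, 0.3]
finger_gap: 0.0426
gripper_force: 0.0
```

Emit:
{"name": "drive_tool", "arguments": {"increments": [[[0,0,0.3,0],[0,0,0.8,0],[0,0,1.6,0],[0,0,2.6,0],[0,0,3.6,0],[0,0,4.6,0],[0,0,5,0],[0,0,5,0]]]}}

```text
t: 17.8
tool_pos: [0.4877, -0.2178, 0.2634]
tool_rot: [[-1.0, -0.007, 0.004], [-0.007, 1.0, -0.003], [-0.004, -0.003, -1.0]]
wrist_force: [0.3, -0.1, -0.8]
finger_gap: 0.0429
gripper_force: 0.0
```

Run:
```python
from h import *
ims=[]
for n in["scene","side","wrist"]:
    im,d,p,P=snap(n); ims.append(im); X=cloud(p,d,P)
    k=(im.max(-1)<90)&(X[...,2]>.128)&(X[...,2]<.148)&(np.abs(X[...,0]-.4855)<.07)&(np.abs(X[...,1]+.216)<.04); B=X[k]
    print(n,len(B),np.percentile(B[:,2],95),cv2.minAreaRect(B[:,:2].astype(np.float32)*1000))
cv2.imwrite("pics/z.png",cv2.resize(np.vstack([np.hstack(ims[:2]),np.hstack([ims[2],ims[2]*0])]),(800,600))[...,::-1])
```

```text
scene 277 0.14043526861144637 ((488.239501953125, -215.4347686767578), (19.84025764465332, 96.39514923095703), 89.45860290527344)
side 546 0.1396066521021666 ((483.944091796875, -217.60215759277344), (100.50315856933594, 18.7622127532959), 0.2614917457103729)
wrist 1930 0.13968829925140994 ((486.05560302734375, -218.15997314453125), (17.87530517578125, 97.88199615478516), 89.78349304199219)
```

View pics/z.png

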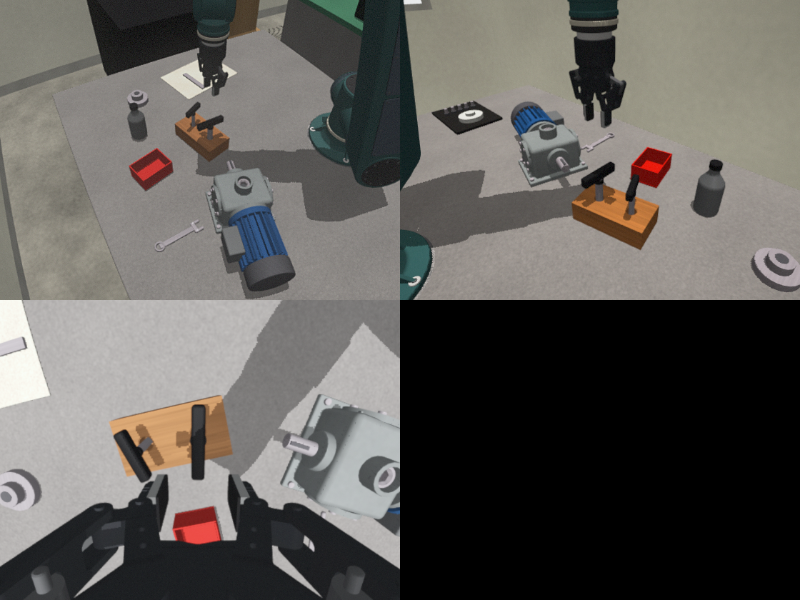

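The key stands back in its hole at its original height. The other objects look unmoved and the gripper is clear.

```bash
python3 -c "
from bench import robot
print(robot.job_done())"
```

```text
the job is handed in; nothing more can be done
None
```

The job is handed in: the key dropped fully into the socket, the plug was turned clockwise until the torque climbed to about 0.47 N m (taken as its stop, since its angle can't be read), and the key is back upright in its hole, let go; the other things look unmoved and no verdict came back.

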